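# Lower the airbrush stencil onto the cake with the folding crank

## Robot

A 7-joint arm with a two-finger parallel gripper is mounted at the origin on the work surface; the furniture and walls round the work are solid. World frame = base frame: x ahead of the robot, y to its left, z up, the work surface at z = 0. Lengths are in mm, angles in rad, forces in N, time in s.
With the tool pointing down it reaches from about 400 to 750 mm from the base axis. Payload 19.5 kg.
Tool frame: the origin (TCP) lies midway between the tips of the shut fingers; the grasp point (between the pads) lies 19 mm behind it; z points along the fingers, y is the line along which they close (so a half turn about z gives the same grasp; the last joint's range is limited). The gripper opens to 85 mm and grips with 20 to 120 N. Pads are 22 mm wide; open, the fingers measure 114 mm over their backs; the gripper's body (76 mm by 85 mm) begins 54 mm behind the grasp point. The pads swing forward as they close: fully open they stand 13 mm farther back than shut.
Start: joints at [1.096, 0.707, -0.028, 1.485, 0.022, 0.951, -0.075], TCP at [241.152, -521.955, 201.768] pointing down, gripper open.
Joint ranges: [-2.71, 2.71], [-0.32, 2.16], [-1.57, 1.52], [0, 2.45], [-1.46, 4.6], [0, 2.02], [-2.83, 2.83]. Speed limits (rad/s): [1.89, 1.89, 2.57, 2.57, 3.01, 3.01, 3.01].

## Interface

Orientations are given as [roll, pitch, yaw] about the fixed x, y, z axes, in that order (R = Rz(yaw) Ry(pitch) Rx(roll)).
In Python, from rig import robot gives the robot as it stands. The module is installed in compiled form; this text tells all that it offers.
- The arm moves only by the tool jog_arm, never from a script. Its argument "commands" is text: rows parted by semicolons, each of 7 numbers parted by spaces: the shift along the world's x, y, z in cm, then the turn, a rotation vector about the world's x, y, z in units of 5 degrees (1.0 is 5 degrees), then the finger opening in cm, from 0 to 8.54. In form: dx dy dz rx ry rz hand; .... A call has exactly 10 rows; each row shifts and turns the commanded pose from where the row before left it; what a row does not reach is not made up. A row lasts 1/8 s, in which the tool goes at most 62.5 mm and 10.7 degrees, less where a joint would pass 70% of its speed; a pose out of reach is approached as far as the arm can. A call is refused whole if a number of a shift passes 6.25 or a number of a turn 1, either way. A call with a gripper value outside its range is refused whole. The fingers move at their own pace and stop on an object; "force" is the grip in N (left out, the last holds). Time passes only in rows, so rows that do not move let the fingers close, or fill a call up. It gives the time, the measured TCP pose, the force, the opening and the grip force at its end, in the units of the state.
- robot.state(): the state, without advancing time (a new reading comes with each control period).
- robot.camera(name): name is "side" or "top"; returns a dict with "pixels" (480x640x3 uint8, red, green, blue), "range_z" (480x640 float32, mm along the optical axis (not along the pixel's ray), 0 where there is no reading), "fx", "fy", "cx", "cy" (pixels), "cam_to_world" (4x4, takes a point from camera to world coordinates). Camera axes: x right, y down, z forward; pixel columns grow to the right and rows downward; lengths in mm; the calibration is good to about 2 mm. A picture is of the moment at which its call begins.
- robot.hand_in(): hands the job in; it is judged then, once.
Trained networks look in a picture, given as the dict that the camera call returned (one of the last four; its "shot" number tells which), for a name from the list of things; names that differ only in an ending like _2 or _b are one class to them, and where a whole thing is asked for, a point or a joint stands for the part that bears it (a point fixed in the world has none). Each returns a list of dicts, best first, with "p" (0 to 1); they miss things now and then, are a little off and sometimes report something else, mostly with a low value. They report only what shows in the picture. A call takes as long as a camera call.
- robot.look_for(name, picture): "uv" ([column, row] in pixels, amid what is visible of it).
The state is a dict: "time_s": time; "joints": joint angles; "dq": joint speeds; "joint_efforts": joint torques, N m; "position": TCP position; "orientation": TCP orientation; "force": force on the tool from outside, world axes, zero at the start; "moment": the same for the moment, N m; "grip_width": finger opening in mm; "finger_force": force on a finger pad.
Only numpy, scipy, OpenCV 4.12 (cv2) and the standard library are available. Lean on these libraries where they do the work, as an engineer would, in place of code of your own. Each camera call takes 0.05 s, during which the arm holds its last target. There are 200 camera calls.

## Task

Get the stencil stand ready for spraying: first swing the crank's folded grip up out of its spring clip until it stands fully upright, before you turn the crank. Then turn the crank clockwise (seen from above) to lower the stencil until it lies on the cake below it by its own weight, without winding the fork down hard on it. Leave the grip standing upright, and do not shift the cakes.

Things in the scene. Friction and masses are not known exactly. Their poses are not given: they have to be found in the camera images.
- stand: grey stencil stand fixed to the table: foot 130 x 120 mm, lead screw between two upright rods, head plate 104 x 46 mm (top 192 mm over the table). Origin: on the table under the screw axis, z up. A carriage on the rods carries an aluminium fork (tines 225 mm long, 156 mm apart) that sticks out to the stand's -y side and holds the stencil
- crank (a joint): angle of the steel crank on top of the stand, rad, about the vertical screw axis; grows clockwise seen from above, needs about 0.13 N m, stays where it is left. A full turn clockwise lowers carriage, fork and stencil by 25 mm; 0 is the top stop, 17.5 the bottom one. The arm is a flat bar 18 mm wide, 8 mm thick, reaching 86 mm from the axis, its top 222 mm over the table
- crank_hub (a point): point on the screw axis, 17.5 mm over the crank bar's top (level with the grip's hinge, 239.5 mm over the table)
- grip_hinge (a point): centre of the hinge pin of the folding grip, at the outer end of the crank arm, 80 mm from the screw axis; the pin lies level and square to the arm
- grip (a joint): angle of the folding grip, rad: 0 folded (lying on the arm, ball toward the screw axis), 1.57 upright against its stop. Lifting the ball swings it up and outward about the hinge pin. The pivot has some friction (0.1 N m), so the grip stays where it is left. As it swings it turns in a hand kept pointing down and may slip out little by little: a fresh hold on the way helps
- stencil_mid (a point): centre of the underside of the stencil, a steel lattice sheet in a square frame 170 x 170 mm, 10 mm high; it hangs level under the fork on four headed pins, 165 mm from the screw axis on the stand's -y side
- stencil (a joint): how far the stencil is lifted in its fork, m: 0 hanging free, 0.012 pushed up to the stop. When the stencil lies on a cake and the fork goes on down, this grows by as much and the pin heads rise out of the fork; the stencil weighs 0.25 kg
- tall_cake: loose round cake dummy with hard white icing, 112 mm diameter, 85 mm high in all, on a board of 132 mm diameter. Origin: centre of its underside, z up. Either this or the low cake stands under the stencil, the other one waits nearer the robot
- low_cake: loose round cake dummy with hard white icing, 128 mm diameter, 70 mm high in all, on a board of 148 mm diameter. Origin: centre of its underside, z up
- clip (a point): C-shaped spring clip on the arm: two steel leaves, 10 mm wide along the arm, 29 mm apart over all (38 mm when spread), tips 3 mm over the folded sleeve's top, 20 mm from the hinge pin. This point is on the folded grip's axis. It resists the first 7 mm of lift there, then lets go; together with the pivot it takes about 5 N upward at the ball
- ball (a point): centre of the black ball, diameter 32 mm, at the free end of the grip, 60 mm from the hinge pin. The rest of the grip is a black sleeve of 22 mm diameter; ball and sleeve spin freely on the grip's own axis, so the hand need not turn as the crank goes round. Folded, the ball lies 1.5 mm over the bar; fingers can close on it across the arm from above and reach to 20 mm below the bar's top

How it is judged:
By the outcome, as a careful person would: the job done as asked, in the order asked, and still so for the second after the job is handed in, with the robot touching nothing.
It also fails if it takes over 69 s, if anything falls off the work surface, if the arm or the gripper's body presses on something with over 40 N, if the wrist force passes 120 N, or if a joint passes its speed limit or range.

## Working session

There is one attempt and no reset: what is moved stays moved. The work goes in short steps, Python scripts to look and compute and a tool call to move; the robot and the scene stay as the last step left them, time stands still between calls to the robot, and variables do not carry over. Pictures are saved under pics/ and viewed, at most 10 in all, crops included, and the job is handed in when it is done.

Besides the shell and the picture viewer there is one more tool, called by a JSON object that holds its "method" and its "body". jog_arm: Moves the arm, as the interface text tells. Its arguments: {"type":"object","properties":{"commands":{"type":"string"},"force":{"type":"number"}},"required":["commands"]}

```bash
mkdir -p pics; cat > h.py <<'E'
import numpy as np, cv2
from rig import robot
def pt(c,u,v,r=2):
    u=int(round(u));v=int(round(v))
    p=c["range_z"][max(v-r,0):v+r+1,max(u-r,0):u+r+1]; p=p[p>0]
    if len(p)==0: return None
    z=np.median(p)
    return (c["cam_to_world"]@[(u-c["cx"])/c["fx"]*z,(v-c["cy"])/c["fy"]*z,z,1])[:3].round(1)
def cloud(c):
    v,u=np.indices(c["range_z"].shape);z=c["range_z"]
    P=np.stack([(u-c["cx"])/c["fx"]*z,(v-c["cy"])/c["fy"]*z,z,np.ones_like(z)],-1)@c["cam_to_world"].T
    P=P[...,:3]; P[z<=0]=np.nan; return P
def save(c,n): cv2.imwrite("pics/"+n,cv2.cvtColor(c["pixels"],cv2.COLOR_RGB2BGR))
E
python3 - <<'E'
from h import *
for n in ("top","side"):
    c=robot.camera(n); save(c,n+"0.png"); print(n,c["fx"],c["cam_to_world"].round(2).tolist())
    for k in ("stand","crank","crank_hub","grip_hinge","grip","clip","ball","stencil_mid","stencil","tall_cake","low_cake"):
        print(k,[(np.round(d["uv"]).tolist(),round(d["p"],2),pt(c,*d["uv"])) for d in robot.look_for(k,c)[:2]])
print(robot.state())
E
```

```text
top 559.3392593189019 [[-0.13, -0.96, 0.23, 249.11], [-0.99, 0.13, -0.03, -26.18], [-0.0, -0.23, -0.97, 1161.12], [0.0, 0.0, 0.0, 1.0]]
stand [([310.0, 225.0], 0.76, array([511.3, -31.2, 117.7])), ([349.0, 237.0], 0.42, array([ 477.5, -102. ,  118.5]))]
crank [([270.0, 222.0], 0.91, array([493.2,  35.6, 246.6]))]
crank_hub [([272.0, 219.0], 0.94, array([497.2,  31.5, 249.2]))]
grip_hinge [([273.0, 220.0], 0.55, array([495.3,  30. , 248.9]))]
grip [([271.0, 221.0], 0.67, array([494.4,  33.7, 247.7]))]
clip [([274.0, 217.0], 0.58, array([499.9,  27.7, 250.3]))]
ball [([272.0, 216.0], 0.65, array([502.1,  30.8, 250.4]))]
stencil_mid [([346.0, 220.0], 0.82, array([ 511.6, -101.2,  118.3]))]
stencil [([345.0, 221.0], 0.98, array([509.9, -99. , 118.1]))]
tall_cake [([436.0, 298.0], 0.74, array([ 343.2, -252.7,   85.6]))]
low_cake [([340.0, 240.0], 0.67, array([484.1, -86.8,  72. ]))]
side 578.4485766063054 [[-0.72, 0.3, -0.62, 1221.86], [0.69, 0.29, -0.66, 721.36], [-0.02, -0.91, -0.41, 642.12], [0.0, 0.0, 0.0, 1.0]]
stand [([330.0, 252.0], 0.72, array([554.2,  73.6, 165.2]))]
crank [([335
[... 829 characters left out ...]
1.09631319,  0.70650541, -0.02759797,  1.48457948,  0.02200838,
        0.95088385, -0.07550142]), 'dq': array([ 2.17365989e-03,  1.10175292e-03,  7.60293252e-04, -3.08461618e-04,
       -1.37501832e-03, -2.62651530e-05,  2.28629488e-04]), 'joint_efforts': array([-1.67058719e-03, -8.83006954e+01,  1.23378195e+00, -2.36385673e+01,
        1.71034271e-02,  1.90082683e-03, -3.34941274e-05]), 'position': array([ 241.14906155, -521.97340807,  201.76974117]), 'orientation': array([-3.14151920e+00,  2.66697015e-06,  4.32764706e-01]), 'force': array([ 0.62428292,  0.07539989, -0.73533678]), 'moment': array([-0.00065408,  0.02328571,  0.00090826]), 'finger_force': 0.0, 'grip_width': 84.9950964957397}
```

```bash
python3 - <<'E'
import cv2,numpy as np
a=cv2.imread("pics/top0.png")[140:310,210:410]; b=cv2.imread("pics/side0.png")[150:320,230:430]
cv2.imwrite("pics/c0.png",np.hstack([cv2.resize(x,(400,340),interpolation=cv2.INTER_CUBIC) for x in (a,b)]))
E
```

```text
(no output)
```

View pics/c0.png

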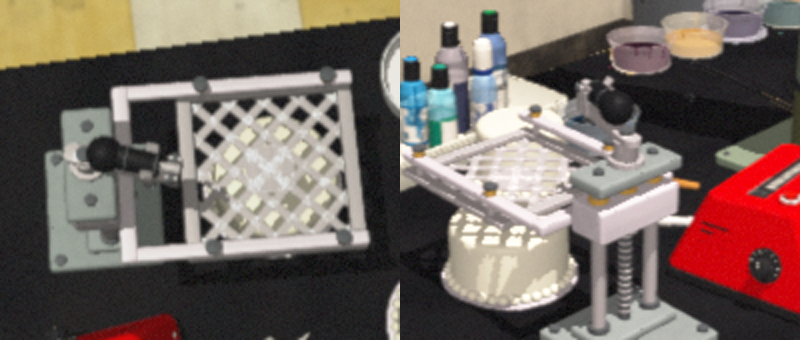

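View pics/top0.png

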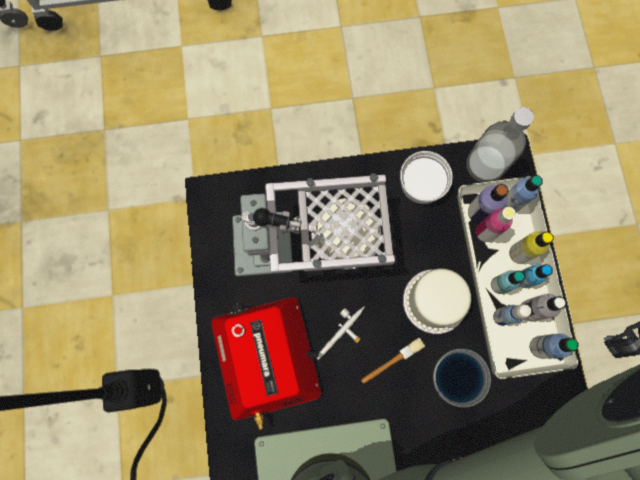

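```bash
python3 - <<'E'
from h import *
T=robot.camera("top");S=robot.camera("side")
for n,c in (("top",T),("side",S)):
    P=cloud(c).reshape(-1,3); C=c["pixels"].reshape(-1,3).astype(int)
    m=(P[:,0]>440)&(P[:,0]<600)&(P[:,1]>-80)&(P[:,1]<130)
    d=C.max(1)<60
    Q=P[m&d&(P[:,2]>225)]; print(n,"black",len(Q),Q.min(0).round(),Q.max(0).round(),Q.mean(0).round(1))
    # ball sphere fit: points z>235 with free centre, radius 16
    from scipy.optimize import least_squares
    top=Q[Q[:,2]>247]
    b0=top.mean(0)-[0,0,14] if len(top) else Q.mean(0)
    for i in range(4):
        q=Q[np.linalg.norm(Q-b0,axis=1)<20]
        b0=least_squares(lambda b:np.linalg.norm(q-b,axis=1)-16,b0,loss="soft_l1").x
    print("ball",b0.round(1),len(q))
    # head plate
    H=P[m&(abs(P[:,2]-192)<4)]; r=cv2.minAreaRect(H[:,:2].astype(np.float32)); print("head",r,len(H))
    k=P[m&(P[:,2]>200)]; 
    for z in range(200,260,6):
        q=k[(k[:,2]>=z)&(k[:,2]<z+6)]
        if len(q): print(z,len(q),q.min(0).round(),q.max(0).round())
    f=P[(P[:,0]>400)&(P[:,0]<640)&(P[:,1]>-250)&(P[:,1]<60)&(P[:,2]>100)&(P[:,2]<150)]
    print("fork",cv2.minAreaRect(f[:,:2].astype(np.float32)),np.percentile(f[:,2],[2,25,50,75,98]).round(1))
    red=(C[:,0]>150)&(C[:,1]<60); R=P[red&(P[:,2]>5)]; print("red",np.percentile(R,[2,98],axis=0).round())
    foot=P[(P[:,0]>400)&(P[:,0]<640)&(P[:,1]>-60)&(P[:,1]<150)&(P[:,2]>8)&(P[:,2]<25)]; print("foot",cv2.minAreaRect(foot[:,:2].astype(np.float32)))
E
```

```text
top black 421 [476. -11. 225.] [517.  64. 259.] [499.2  36.2 249.4]
ball [503.3  36.1 236.6] 176
head ((513.3118286132812, 67.16548156738281), (45.9874382019043, 104.38677978515625), 87.0643310546875) 947
200 13 [499.  60. 200.] [511.  83. 205.]
206 10 [501.  63. 207.] [508.  76. 212.]
212 30 [477.  -3. 212.] [523.  76. 218.]
218 124 [476. -16. 218.] [526.  85. 224.]
224 55 [476. -16. 224.] [521.  84. 229.]
230 10 [479. -17. 230.] [504.  45. 235.]
236 66 [474. -16. 236.] [521.  64. 242.]
242 239 [474. -15. 242.] [523.  64. 248.]
248 323 [478. -11. 248.] [520.  61. 254.]
254 56 [480.   6. 254.] [514.  55. 259.]
fork ((506.2080078125, -63.87080383300781), (238.50424194335938, 170.96104431152344), 86.60917663574219) [115.1 118.5 123.2 144.9 149.4]
red [[192.  37.  31.]
 [360. 178. 112.]]
foot ((515.8062133789062, 40.341697692871094), (192.40757751464844, 216.1757049560547), 81.9843521118164)
side black 293 [489. -15. 226.] [527.  66. 255.] [512.6  45.8 243.6]
ball [508.1  47.6 238.7] 229
head ((516.3646850585938, 67.40383911132812), (49.53279113769531, 103.8553466796875), 87.68302154541016) 520
200 35 [510.  60. 200.] [528.  80. 206.]
206 39 [504.  12. 206.] [528.  81. 212.]
212 75 [497. -15. 212.] [529.  86. 218.]
218 155 [488. -14. 218.] [529.  87. 224.]
224 58 [496. -15. 224.] [523.  76. 230.]
230 56 [496. -15. 230.] [524.  65. 236.]
236 92 [490. -15. 236.] [525.  65. 242.]
242 120 [484. -16. 242.] [527.  66. 248.]
248 130 [479.   3. 248.] [523.  62. 254.]
254 6 [506.  45. 254.] [512.  55. 255.]
fork ((510.1758117675781, -60.49595642089844), (246.0678253173828, 175.70899963378906), 86.08049011230469) [116.  118.6 125.5 142.8 148.3]
red [[ 199. -379.   18.]
 [ 479.  185.  109.]]
foot ((515.5949096679688, 37.39153289794922), (196.2221221923828, 132.15296936035156), 87.11759948730469)
```

```bash
python3 - <<'E'
from h import *
T=robot.camera("top");S=robot.camera("side")
A=np.array([514.5,67.3])
ims=[]
for n,c in (("top",T),("side",S)):
    P=cloud(c); m=(P[...,0]>440)&(P[...,0]<600)&(P[...,1]>-80)&(P[...,1]<130)
    q=P[m&(P[...,2]>212)]; d=q[:,:2]-A; r=np.hypot(*d.T); s=(r>40)&(r<86)
    th=np.arctan2(d[s,1],d[s,0]); print(n,"dir deg",np.degrees([np.median(th),th.min(),th.max()]).round(1),r.max().round(1))
    o=P[(P[...,0]>150)&(P[...,1]<-150)&(P[...,1]>-450)]; print("obst max z",np.nanpercentile(o[:,2],[99,99.9]).round())
    im=cv2.resize(cv2.cvtColor(c["pixels"],cv2.COLOR_RGB2BGR),None,fx=4,fy=4,interpolation=cv2.INTER_CUBIC)
    M=np.linalg.inv(c["cam_to_world"])
    def proj(p):
        x=M@[*p,1]; return (int(4*(c["fx"]*x[0]/x[2]+c["cx"])+2),int(4*(c["fy"]*x[1]/x[2]+c["cy"])+2))
    for a,col in ((-105,(0,0,255)),(-110,(0,255,0)),(-115,(255,0,0))):
        u=np.array([np.cos(np.radians(a)),np.sin(np.radians(a))])
        for rr in (20,80): cv2.circle(im,proj([*(A+rr*u),239.5]),2,col,-1)
        cv2.line(im,proj([*(A+20*u),239.5]),proj([*(A+80*u),239.5]),col,1)
    cv2.circle(im,proj([*A,222]),3,(0,255,255),-1); cv2.circle(im,proj([*A,192]),3,(255,0,255),-1)
    x,y=proj([*(A+[-8,-35]),230]); ims.append(im[y-200:y+200,x-200:x+200])
cv2.imwrite("pics/ov.png",np.hstack(ims))
E
```

```text
top dir deg [-113.5 -126.4  -96.7] 86.8
obst max z [736. 747.]
side dir deg [-101.  -122.7  -92.6] 89.1
obst max z [543. 560.]
```

View pics/ov.png

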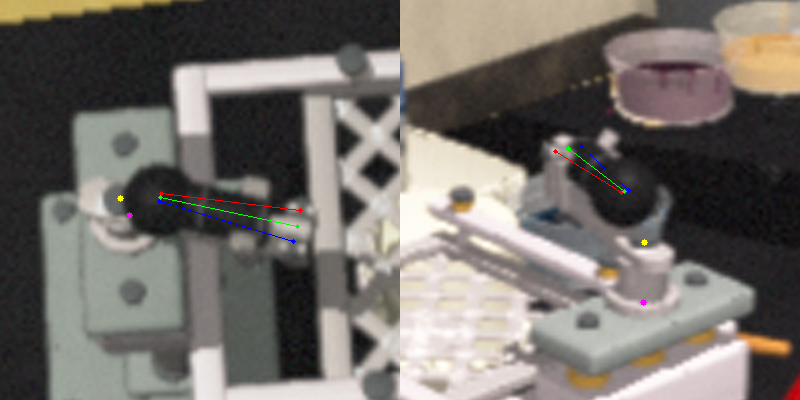

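{"method": "jog_arm", "body": {"commands": "0 0 4 0 0 0 8.5; 0 0 5 0 0 1 8.5; 2 4 3 0 0 1 8.5; 3 6 0 0 0 1 8.5; 3 6 0 0 0 1 8.5; 3 6 0 0 0 1 8.5; 3 6 0 0 0 1 8.5; 3 6 0 0 0 1 8.5; 3 6 0 0 0 1 8.5; 2 4 0 0 0 1 8.5", "force": 40}}

```text
time_s: 2.65
position: [449.6, -104.1, 322.0]
orientation: [3.141, -0.0, 1.223]
force: [0.4, -0.6, 0.5]
grip_width: 85.1
finger_force: 0.0
```

{"method": "jog_arm", "body": {"commands": "2 5 0 0 0 0 8.5; 2 5 0 0 0 0 8.5; 1.8 5.25 0 0 0 0 8.5; 0 0 -3 0 0 0 7; 0 0 -3 0 0 0 7; 0 0 -3 0 0 0 7; 0 0 -1.4 0 0 0 7; 0 0 0 0 0 0 5; 0 0 0 0 0 0 2.5; 0 0 0 0 0 0 2.5"}}

```text
time_s: 3.9
position: [506.8, 46.1, 218.4]
orientation: [3.141, -0.0, 1.218]
force: [-2.1, 1.3, 0.7]
grip_width: 25.4
finger_force: 2.0
```

```bash
python3 - <<'E'
from h import *
s=robot.state(); print(s["position"],s["force"],s["moment"],s["grip_width"],s["finger_force"])
ims=[]
for n,(u,v) in (("top",(262,218)),("side",(336,200))):
    c=robot.camera(n); im=cv2.cvtColor(c["pixels"],cv2.COLOR_RGB2BGR)[v-60:v+60,u-60:u+60]
    ims.append(cv2.resize(im,(400,400),interpolation=cv2.INTER_CUBIC))
cv2.imwrite("pics/g1.png",np.hstack(ims))
E
```

```text
[506.83026416  46.13834165 218.36472389] [-2.10675833  1.32254247  0.67637733] [ 0.34121666  0.59478056 -0.00093217] 25.36556342250898 1.9824298331514
```

View pics/g1.png

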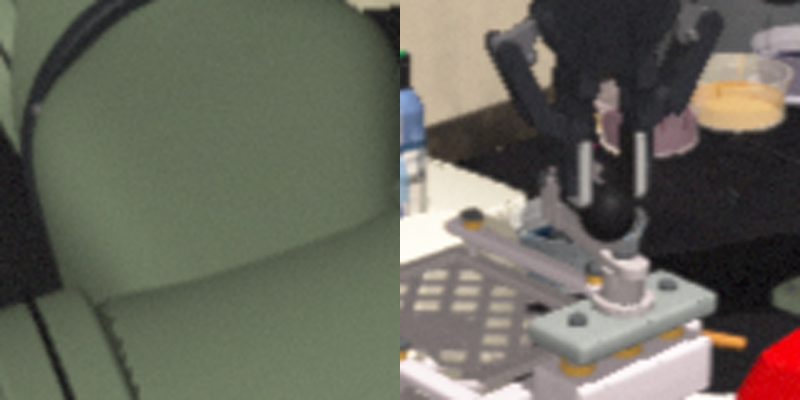

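```bash
python3 - <<'E'
from h import *
c=robot.camera("side");P=cloud(c)
C=c["pixels"].astype(int)
M=np.linalg.inv(c["cam_to_world"])
def proj(p):
    x=M@[*p,1]; return (round((c["fx"]*x[0]/x[2]+c["cx"]-276)*3.333),round((c["fy"]*x[1]/x[2]+c["cy"]-140)*3.333))
print("ball",proj([507.7,48.5,239.5]),"tcp",proj([506.8,46.1,218.4]), "grasp",proj([506.8,46.1,237.4]))
for u,v in ((640,145),(640,165),(640,185),(585,150),(585,175),(585,195),(610,200),(610,215),(610,225),(547,180),(640,203)):
    print((u,v),pt(c,276+(u-400)/3.333,140+v/3.333,0), C[int(140+v/3.333),int(276+(u-400)/3.333)])
E
```

```text
ball (206, 210) tcp (204, 244) grasp (204, 212)
(640, 145) [494.   60.4 276.1] [176 175 171]
(640, 165) [494.9  61.4 265.1] [179 174 170]
(640, 185) [495.   61.7 253.5] [177 174 170]
(585, 150) [524.3  49.5 279.6] [174 170 166]
(585, 175) [525.7  51.  265.1] [173 168 166]
(585, 195) [526.   51.2 253.7] [174 169 167]
(610, 200) [514.5  57.7 250.3] [73 68 68]
(610, 215) [516.7  59.8 241.8] [42 40 41]
(610, 225) [514.9  58.2 234.9] [36 33 37]
(547, 180) [499.4  -6.  240.3] [126 120 116]
(640, 203) [  52.8 -339.4    1.4] [34 32 31]
```

```bash
python3 - <<'E'
from h import *
c=robot.camera("side"); print(robot.state()["grip_width"])
cv2.imwrite("pics/g2.png",cv2.resize(cv2.cvtColor(c["pixels"],cv2.COLOR_RGB2BGR)[160:235,290:390],(800,600),interpolation=cv2.INTER_CUBIC))
E
```

```text
24.764282627702652
```

View pics/g2.png

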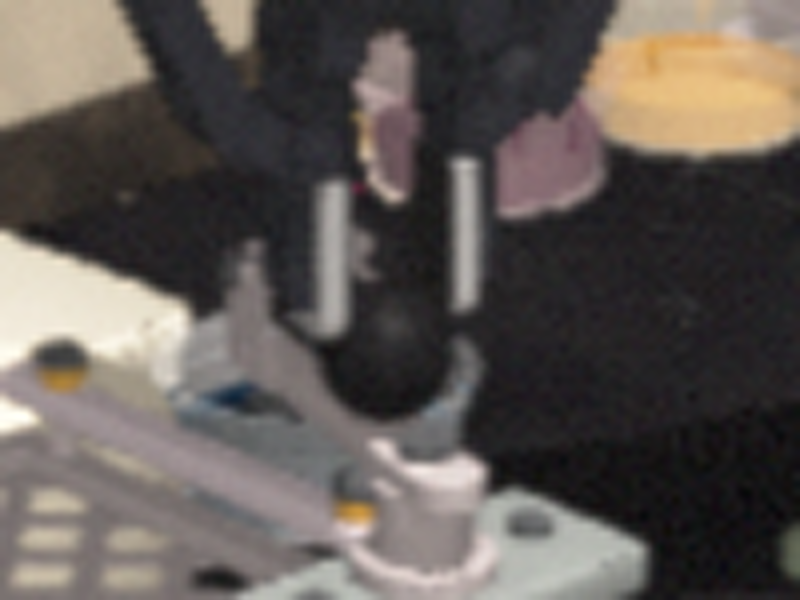

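{"method": "jog_arm", "body": {"commands": "0 0 0 0 0 0 5; 0 0 0 0 0 0 5; 0 0 0 0 0 0 5; 0.1 0.2 -0.5 0 0 0 5; 0 0 -0.5 0 0 0 5; 0 0 -0.5 0 0 0 5; 0 0 0 0 0 0 5; 0 0 0 0 0 0 5; 0 0 0 0 0 0 5; 0 0 0 0 0 0 5"}}

```text
time_s: 5.35
position: [507.9, 47.9, 202.8]
orientation: [3.142, -0.0, 1.218]
force: [0.1, 0.2, -0.5]
grip_width: 50.1
finger_force: 0.0
```

```bash
cat >> h.py <<'E'
def pads():
    s=robot.state(); c=robot.camera("side"); P=cloud(c); C=c["pixels"].astype(int)
    t=s["position"]; d=np.abs(P-[t[0],t[1],t[2]+30])
    m=(d[...,0]<60)&(d[...,1]<40)&(d[...,2]<60)&(C.min(-1)>150)&(C.max(-1)-C.min(-1)<15)
    q=P[m]; print("tcp",t.round(1),"w",round(s["grip_width"],1),"F",s["force"].round(1),"ff",round(s["finger_force"],1),"M",s["moment"].round(2))
    return c,P,q
E
python3 - <<'E'
from h import *
c,P,q=pads(); s=robot.state(); t=s["position"]
u=np.array([.94,-.34]); a=(q[:,:2]-t[:2])@u
for z in range(200,300,5):
    k=(q[:,2]>=z)&(q[:,2]<z+5); 
    if k.sum(): print(z,a[k].round(0).tolist()[:12])
E
```

```text
tcp [507.9  47.9 202.8] w 50.1 F [ 0.1  0.2 -0.5] ff 0.0 M [-0.02 -0.01 -0.01]
215 [9.0, 12.0, 9.0, 1.0, -2.0, 5.0, -3.0, 6.0]
220 [8.0, 8.0, -4.0, 10.0, 5.0, 6.0, 5.0, 1.0, -0.0, -1.0, -4.0, -5.0]
235 [27.0, 30.0]
240 [-28.0, -29.0, -28.0, 32.0, 28.0, 30.0]
245 [-30.0, -28.0, -28.0, 29.0, 27.0, 31.0, 29.0, 30.0, 28.0, 30.0, 30.0]
250 [-28.0, -27.0, 30.0, 28.0, 31.0, 28.0]
255 [-29.0, -30.0, -29.0, 28.0, 29.0, 28.0, 31.0]
260 [-27.0, 32.0, 31.0, 28.0, 32.0, 31.0, 27.0, 31.0]
265 [-28.0, -32.0, -28.0, -29.0, -27.0, -30.0, -26.0, 30.0, 31.0, 29.0, 30.0, 28.0]
270 [-27.0]
```

```bash
python3 - <<'E'
from h import *
c,P,q=pads(); s=robot.state(); t=s["position"]
u=np.array([.94,-.34]);w=np.array([.34,.94]); a=(P[...,:2]-t[:2])@u; b=(P[...,:2]-t[:2])@w
C=c["pixels"]
for z in range(190,300,5):
    k=(P[...,2]>=z)&(P[...,2]<z+5)&(abs(b)<25)&(abs(a)>19)&(abs(a)<60)
    if k.sum(): print(z,[(int(x),int(y),C[i,j].tolist()) for x,y,(i,j) in zip(a[k],b[k],np.argwhere(k))][:9])
E
```

```text
tcp [507.9  47.9 202.8] w 49.7 F [-0.1  0.2 -0. ] ff 0.0 M [ 0.    0.05 -0.03]
190 [(-39, -12, [118, 121, 116]), (-40, -10, [130, 129, 126]), (-31, -9, [129, 124, 122]), (-33, -9, [148, 149, 144]), (-33, -5, [162, 165, 161]), (-37, -9, [167, 171, 165]), (-38, -7, [165, 169, 163]), (-38, -2, [162, 165, 160]), (-41, -4, [158, 161, 156])]
195 [(-33, 6, [149, 149, 147]), (-33, 9, [145, 148, 144]), (-29, 9, [117, 118, 116]), (-31, 10, [116, 115, 116]), (-32, 15, [122, 123, 124]), (-26, 12, [132, 132, 129]), (-27, 13, [92, 91, 93]), (-31, 14, [108, 107, 108]), (-32, 15, [107, 107, 109])]
230 [(-25, -7, [63, 61, 61]), (-25, 4, [34, 33, 33]), (31, -3, [76, 83, 89])]
235 [(-22, -6, [35, 34, 33]), (-23, -8, [39, 38, 36]), (-25, -7, [34, 27, 29]), (-22, 1, [32, 32, 33]), (-22, 2, [42, 37, 36]), (-24, 2, [28, 29, 28]), (-24, 5, [35, 36, 35]), (-22, 1, [63, 62, 60]), (-23, 4, [29, 32, 31])]
240 [(-24, -10, [28, 27, 30]), (-24, -6, [33, 32, 30]), (-24, -9, [33, 29, 32]), (-22, -2, [31, 33, 31]), (-23, -7, [30, 30, 28]), (-23, -3, [27, 27, 26]), (-23, 0, [32, 34, 31]), (-23, 3, [31, 28, 28]), (-32,
[... 1850 characters left out ...]
]
285 [(-44, -10, [37, 37, 40]), (-42, -5, [54, 51, 56]), (-43, -4, [56, 54, 60]), (-44, -2, [62, 62, 64]), (-47, -3, [55, 57, 59]), (-22, -12, [83, 67, 71]), (-24, -7, [41, 38, 43]), (-41, -3, [54, 54, 58]), (-40, 1, [59, 61, 62])]
290 [(-50, -9, [44, 42, 44]), (-55, -11, [38, 41, 42]), (-44, -9, [43, 40, 44]), (-45, -7, [40, 39, 43]), (-47, -8, [36, 36, 39]), (-50, -10, [39, 40, 42]), (-51, -6, [35, 37, 39]), (-54, -9, [40, 38, 42]), (-44, -10, [39, 41, 42])]
295 [(-48, -13, [114, 102, 103]), (-50, -10, [39, 41, 42]), (-47, -8, [52, 51, 52]), (-48, -5, [39, 42, 43]), (-51, -7, [41, 40, 43]), (-54, -9, [38, 37, 42]), (-53, -4, [41, 42, 44]), (-45, -7, [99, 92, 93]), (-48, -9, [50, 50, 51])]
```

{"method": "jog_arm", "body": {"commands": "0 0 -0.5 0 0 0 5; 0 0 -0.5 0 0 0 5; 0 0 0 0 0 0 5; 0 0 0 0 0 0 4; 0 0 0 0 0 0 2; 0 0 0 0 0 0 2; 0 0 0 0 0 0 2; 0 0 0 0 0 0 2; 0 0 0 0 0 0 2; 0 0 0 0 0 0 2", "force": 40}}

```text
time_s: 6.7
position: [507.6, 48.2, 193.0]
orientation: [-3.141, -0.0, 1.218]
force: [-4.0, 1.9, 5.6]
grip_width: 29.8
finger_force: 39.1
```

{"method": "jog_arm", "body": {"commands": "-0.01 -0.02 0.52 0 0 0 2; -0.02 -0.06 0.52 0 0 0 2; -0.04 -0.11 0.51 0 0 0 2; -0.05 -0.15 0.5 0 0 0 2; -0.07 -0.19 0.48 0 0 0 2; -0.08 -0.23 0.46 0 0 0 2; -0.1 -0.26 0.44 0 0 0 2; -0.11 -0.3 0.42 0 0 0 2; 0 0 0 0 0 0 2; 0 0 0 0 0 0 2"}}

```text
time_s: 7.95
position: [503.0, 34.4, 231.7]
orientation: [3.141, 0.0, 1.218]
force: [-5.0, 0.1, -0.7]
grip_width: 29.6
finger_force: 40.3
```

```bash
python3 - <<'E'
from h import *
c,P,q=pads()
cv2.imwrite("pics/g3.png",cv2.resize(cv2.cvtColor(c["pixels"],cv2.COLOR_RGB2BGR)[140:230,280:400],(800,600),interpolation=cv2.INTER_CUBIC))
E
```

```text
tcp [503.   34.4 231.7] w 29.6 F [-5.   0.1 -0.7] ff 40.3 M [0.17 1.11 0.1 ]
```

View pics/g3.png

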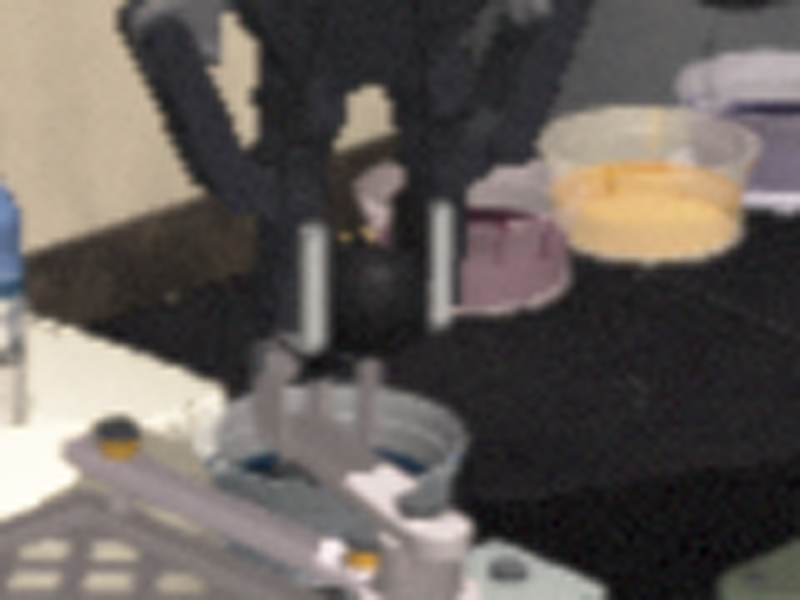

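{"method": "jog_arm", "body": {"commands": "-0.16 -0.32 0.39 0 0 0 2; -0.13 -0.36 0.35 0 0 0 2; -0.14 -0.39 0.32 0 0 0 2; -0.15 -0.41 0.28 0 0 0 2; -0.16 -0.44 0.24 0 0 0 2; -0.17 -0.45 0.2 0 0 0 2; -0.17 -0.47 0.16 0 0 0 2; -0.17 -0.48 0.11 0 0 0 2; -0.18 -0.49 0.07 0 0 0 2; -0.18 -0.49 0.02 0 0 0 2"}}

```text
time_s: 9.25
position: [487.1, -8.8, 252.9]
orientation: [3.141, 0.0, 1.218]
force: [-0.5, -0.5, 0.3]
grip_width: 20.2
finger_force: 0.0
```

```bash
python3 - <<'E'
from h import *
c,P,q=pads()
cv2.imwrite("pics/g4.png",cv2.resize(cv2.cvtColor(c["pixels"],cv2.COLOR_RGB2BGR)[130:235,270:410],(800,600),interpolation=cv2.INTER_CUBIC))
E
```

```text
tcp [487.1  -8.8 252.9] w 20.2 F [-0.5 -0.5  0.3] ff 0.0 M [-0.   -0.   -0.04]
```

View pics/g4.png

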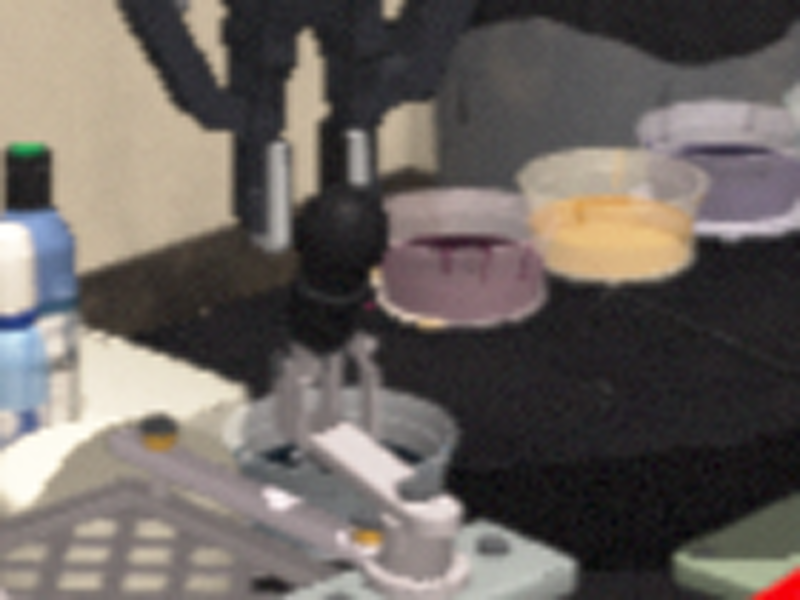

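```bash
cat >> h.py <<'E'
from scipy.optimize import least_squares
A=np.array([514.5,67.3])
def ball(c,P,u,v,r=11):
    C=c["pixels"].astype(int); vv,uu=np.indices(P.shape[:2])
    m=(np.hypot(uu-u,vv-v)<r)&(C.max(-1)<75)&np.isfinite(P[...,0]); q=P[m]
    z0=np.median(q,axis=0); q=q[np.linalg.norm(q-z0,axis=1)<22]
    d=c["cam_to_world"][:3,2]; b=z0+14*d
    f=least_squares(lambda b:np.linalg.norm(q-b,axis=1)-16,b,loss="soft_l1")
    return f.x.round(1),len(q),round(np.median(abs(f.fun)),2)
E
python3 - <<'E'
from h import *
c=robot.camera("side");P=cloud(c)
print([(d["uv"],d["p"]) for d in robot.look_for("ball",c)[:3]])
for r in (6,7,8): print(ball(c,P,329.5,170,r))
E
```

```text
[([327.4, 175.6], 0.71)]
(array([497.1,  16. , 292.7]), 106, np.float64(1.0))
(array([497.4,  15.9, 292.6]), 152, np.float64(0.91))
(array([497.5,  15.9, 292.6]), 193, np.float64(0.92))
```

{"method": "jog_arm", "body": {"commands": "0 0 3 0 0 0 3; 0 0 3.8 0 0 0 5.5; 0.5 1.2 0 0 0 0 5.5; 0.53 1.27 0 0 0 0 5.5; 0 0 -2 0 0 0 5.5; 0 0 -3 0 0 0 5.5; 0 0 -2.5 0 0 0 5.5; 0 0 0 0 0 0 2; 0 0 0 0 0 0 2; 0 0 0 0 0 0 2", "force": 70}}

```text
time_s: 10.65
position: [497.0, 16.6, 246.0]
orientation: [-3.141, 0.0, 1.218]
force: [-3.6, 1.0, -6.6]
grip_width: 28.9
finger_force: 69.5
```

{"method": "jog_arm", "body": {"commands": "0 0 0 0 0 0 2; 0 0 0 0 0 0 2; 0 0 0 0 0 0 2; 0 0 0 0 0 0 2; 0 0 0 0 0 0 2; 0 0 0 0 0 0 2; 0 0 0 0 0 0 2; -0.08 -0.23 0.11 0 0 0 2; -0.08 -0.23 0.1 0 0 0 2; 0 0 0 0 0 0 2"}}

```text
time_s: 11.9
position: [495.7, 12.1, 247.8]
orientation: [-3.142, -0.001, 1.218]
force: [-2.4, 4.1, -2.9]
grip_width: 29.0
finger_force: 69.8
```

```bash
python3 - <<'E'
from h import *
c,P,q=pads()
for r in (7,8): print(ball(c,P,329,169,r))
E
```

```text
tcp [495.7  12.1 247.8] w 29.0 F [-2.4  4.1 -2.9] ff 69.8 M [1.12 0.21 0.02]
(array([497. ,  10.6, 295.1]), 137, np.float64(1.03))
(array([496.7,  10.9, 295. ]), 169, np.float64(0.96))
```

{"method": "jog_arm", "body": {"commands": "-0.09 -0.24 0.09 0 0 0 2; -0.09 -0.24 0.08 0 0 0 2; -0.09 -0.25 0.07 0 0 0 2; -0.09 -0.25 0.06 0 0 0 2; -0.09 -0.25 0.05 0 0 0 2; -0.09 -0.25 0.04 0 0 0 2; -0.09 -0.25 0.02 0 0 0 2; -0.09 -0.25 0.01 0 0 0 2; -0.05 -0.14 0 0 0 0 2; 0 0 0 0 0 0 2"}}

```text
time_s: 13.2
position: [488.5, -9.0, 252.2]
orientation: [3.141, -0.001, 1.218]
force: [0.7, 5.6, -1.1]
grip_width: 29.2
finger_force: 69.5
```

```bash
python3 - <<'E'
from h import *
c,P,q=pads()
M=np.linalg.inv(c["cam_to_world"]); x=M@[487,-8,299.5,1]; u,v=(c["fx"]*x[0]/x[2]+c["cx"],c["fy"]*x[1]/x[2]+c["cy"]); print(u,v)
for r in (7,8): print(ball(c,P,u,v,r))
cv2.imwrite("pics/g5.png",cv2.resize(cv2.cvtColor(c["pixels"],cv2.COLOR_RGB2BGR)[130:235,260:400],(800,600),interpolation=cv2.INTER_CUBIC))
E
```

```text
tcp [488.5  -9.  252.2] w 29.2 F [ 0.7  5.6 -1.1] ff 69.5 M [ 1.32 -0.46 -0.04]
323.71676560052157 162.52953001393635
(array([490.7,  -6.1, 298.2]), 150, np.float64(1.0))
(array([490.7,  -6.3, 298.4]), 177, np.float64(0.88))
```

View pics/g5.png

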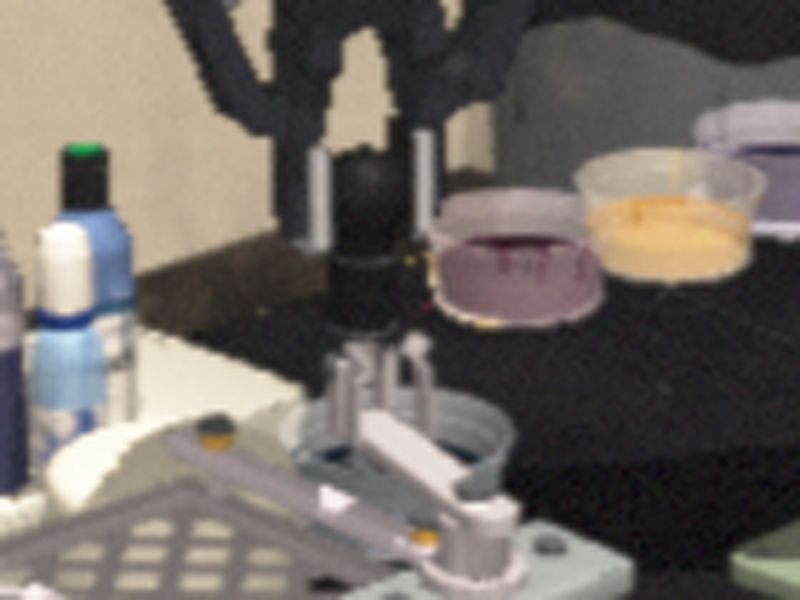

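{"method": "jog_arm", "body": {"commands": "-0.04 -0.1 0 0 0 0 2; -0.04 -0.1 0 0 0 0 2; 0 0 0 0 0 0 2; 0 0 0 0 0 0 2; 0 0 0 0 0 0 2; 0 0 0 0 0 0 2; 0 0 0 0 0 0 2; 0 0 0 0 0 0 2; 0 0 0 0 0 0 2; 0 0 0 0 0 0 2"}}

```text
time_s: 14.5
position: [487.9, -10.8, 252.2]
orientation: [3.14, -0.002, 1.218]
force: [1.1, 6.8, -0.4]
grip_width: 28.8
finger_force: 69.5
```

```bash
python3 - <<'E'
from h import *
c,P,q=pads()
for r in (7,8): print(ball(c,P,324,163,r))
E
```

```text
tcp [487.9 -10.8 252.2] w 28.8 F [ 1.1  6.8 -0.4] ff 69.5 M [ 1.67 -0.61  0.01]
(array([490.6,  -8.4, 298.8]), 144, np.float64(0.8))
(array([490.3,  -8.2, 298.8]), 182, np.float64(0.73))
```

{"method": "jog_arm", "body": {"commands": "-0.04 -0.1 0 0 0 0 2; -0.04 -0.1 0 0 0 0 2; -0.04 -0.1 0 0 0 0 2; 0 0 0 0 0 0 2; 0 0 0 0 0 0 2; 0 0 0 0 0 0 2; 0 0 0 0 0 0 2; 0 0 0 0 0 0 2; 0 0 0 0 0 0 2; 0 0 0 0 0 0 2"}}

```text
time_s: 15.8
position: [486.9, -13.2, 252.2]
orientation: [3.14, -0.003, 1.219]
force: [4.1, 10.0, -4.3]
grip_width: 28.7
finger_force: 69.5
```

```bash
python3 - <<'E'
from h import *
c,P,q=pads()
for r in (7,8): print(ball(c,P,324,163,r))
E
```

```text
tcp [486.9 -13.2 252.2] w 28.7 F [ 4.1 10.  -4.3] ff 69.5 M [ 2.39 -1.03 -0.03]
(array([489.2,  -9.6, 299. ]), 144, np.float64(1.08))
(array([489.3,  -9.6, 299.2]), 181, np.float64(0.96))
```

{"method": "jog_arm", "body": {"commands": "0 0 0 0 0 0 5; 0 0 0 0 0 0 5; 0 0 0 0 0 0 5; 0.2 0.35 0 0 0 0 5; 0 0 0 0 0 0 2; 0 0 0 0 0 0 2; 0 0 0 0 0 0 2; 0 0 0 0 0 0 2; 0 0 0 0 0 0 2; 0 0 0 0 0 0 2", "force": 40}}

```text
time_s: 17.1
position: [488.0, -10.6, 252.1]
orientation: [3.141, -0.0, 1.218]
force: [-0.8, 2.8, 4.2]
grip_width: 30.1
finger_force: 39.1
```

```bash
cat >> h.py <<'E'
def fork(c=None):
    c=c or robot.camera("side"); P=cloud(c).reshape(-1,3); C=c["pixels"].reshape(-1,3)
    o=np.array([514.5,67.3]); ex=np.array([.9986,-.0523]); ey=np.array([.0523,.9986])
    X=(P[:,:2]-o)@ex; Y=(P[:,:2]-o)@ey; Z=P[:,2]
    for n,mm in (("tine+",(X>71)&(X<85)&(Y<-30)&(Y>-215)),("tine-",(X<-71)&(X>-85)&(Y<-30)&(Y>-215)),("lattice",(abs(X)<68)&(Y<-100)&(Y>-230))):
        h,e=np.histogram(Z[mm],bins=np.arange(40,160,2)); k=np.argsort(h)[::-1][:4]
        print(n,[(int(e[i]),int(h[i]),round(float(np.median(Z[mm&(Z>=e[i]-1)&(Z<e[i]+3)])),1)) for i in k])
E
python3 - <<'E'
from h import *
c,P,q=pads(); print(ball(c,P,324,163,8)); fork(c)
E
```

```text
tcp [488.  -10.6 252.1] w 30.1 F [-0.8  2.8  4.2] ff 39.1 M [0.5  0.25 0.01]
(array([489.9,  -9.4, 299. ]), 181, np.float64(0.83))
tine+ [(146, 178, 146.8), (126, 106, 126.3), (124, 88, 125.9), (144, 68, 146.1)]
tine- [(146, 77, 146.9), (126, 52, 126.3), (124, 45, 125.8), (144, 39, 145.9)]
lattice [(116, 485, 117.6), (118, 336, 118.0), (68, 283, 69.1), (66, 137, 67.7)]
```

```bash
cat > arc.py <<'E'
import sys,numpy as np
t0,st,n,h=float(sys.argv[1]),float(sys.argv[2]),int(sys.argv[3]),"2"
t=np.radians(t0-st*np.arange(n+1)); p=np.round(8*np.c_[np.cos(t),np.sin(t)],2)
d=np.diff(p,axis=0)
for k in range(0,n,10): print("; ".join(f"{a:.2f} {b:.2f} 0 0 0 0 {h}" for a,b in d[k:k+10]),"-> ",round(t0-st*min(k+10,n),1))
E
python3 arc.py -109 12 60
```

```text
-1.52 0.70 0 0 0 0 2; -1.34 1.01 0 0 0 0 2; -1.09 1.26 0 0 0 0 2; -0.81 1.46 0 0 0 0 2; -0.49 1.60 0 0 0 0 2; -0.15 1.67 0 0 0 0 2; 0.21 1.66 0 0 0 0 2; 0.54 1.58 0 0 0 0 2; 0.86 1.43 0 0 0 0 2; 1.14 1.23 0 0 0 0 2 ->  -229.0
1.37 0.96 0 0 0 0 2; 1.54 0.65 0 0 0 0 2; 1.64 0.32 0 0 0 0 2; 1.67 -0.03 0 0 0 0 2; 1.63 -0.38 0 0 0 0 2; 1.52 -0.70 0 0 0 0 2; 1.34 -1.01 0 0 0 0 2; 1.09 -1.26 0 0 0 0 2; 0.81 -1.46 0 0 0 0 2; 0.49 -1.60 0 0 0 0 2 ->  -349.0
0.15 -1.67 0 0 0 0 2; -0.21 -1.66 0 0 0 0 2; -0.54 -1.58 0 0 0 0 2; -0.86 -1.43 0 0 0 0 2; -1.14 -1.23 0 0 0 0 2; -1.37 -0.96 0 0 0 0 2; -1.54 -0.65 0 0 0 0 2; -1.64 -0.32 0 0 0 0 2; -1.67 0.03 0 0 0 0 2; -1.63 0.38 0 0 0 0 2 ->  -469.0
-1.52 0.70 0 0 0 0 2; -1.34 1.01 0 0 0 0 2; -1.09 1.26 0 0 0 0 2; -0.81 1.46 0 0 0 0 2; -0.49 1.60 0 0 0 0 2; -0.15 1.67 0 0 0 0 2; 0.21 1.66 0 0 0 0 2; 0.54 1.58 0 0 0 0 2; 0.86 1.43 0 0 0 0 2; 1.14 1.23 0 0 0 0 2 ->  -589.0
1.37 0.96 0 0 0 0 2; 1.54 0.65 0 0 0 0 2; 1.64 0.32 0 0 0 0 2; 1.67 -0.03 0 0 0 0 2; 1.63 -0.38 0 0 0 0 2; 1.52 -0.70 0 0 0 0 2; 1.34 -1.01 0 0 0 0 2; 1.09 -1.26 0 0 0 0 2; 0.81 -1.46 0 0 0 0 2; 0.49 -1.60 0 0 0 0 2 ->  -709.0
0.15 -1.67 0 0 0 0 2; -0.21 -1.66 0 0 0 0 2; -0.54 -1.58 0 0 0 0 2; -0.86 -1.43 0 0 0 0 2; -1.14 -1.23 0 0 0 0 2; -1.37 -0.96 0 0 0 0 2; -1.54 -0.65 0 0 0 0 2; -1.64 -0.32 0 0 0 0 2; -1.67 0.03 0 0 0 0 2; -1.63 0.38 0 0 0 0 2 ->  -829.0
```

{"method": "jog_arm", "body": {"commands": "-1.52 0.70 0 0 0 0 2; -1.34 1.01 0 0 0 0 2; -1.09 1.26 0 0 0 0 2; -0.81 1.46 0 0 0 0 2; -0.49 1.60 0 0 0 0 2; -0.15 1.67 0 0 0 0 2; 0.21 1.66 0 0 0 0 2; 0.54 1.58 0 0 0 0 2; 0.86 1.43 0 0 0 0 2; 1.14 1.23 0 0 0 0 2"}}

```text
time_s: 18.4
position: [461.3, 126.3, 252.1]
orientation: [-3.141, 0.0, 1.219]
force: [-0.3, -2.4, 7.6]
grip_width: 29.8
finger_force: 39.7
```

```bash
python3 - <<'E'
from h import *
c,P,q=pads(); t=robot.state()["position"]
M=np.linalg.inv(c["cam_to_world"]); x=M@[*t[:2],299.5,1]; u,v=(c["fx"]*x[0]/x[2]+c["cx"],c["fy"]*x[1]/x[2]+c["cy"])
b=ball(c,P,u,v,8); print(b); d=b[0][:2]-A; print(np.hypot(*d),np.degrees(np.arctan2(d[1],d[0]))); fork(c)
E
```

```text
tcp [461.3 126.3 252.1] w 29.8 F [-0.3 -2.4  7.6] ff 39.7 M [-0.56 -0.04 -0.  ]
(array([463.2, 127.2, 299.2]), 169, np.float64(0.97))
78.86507465285253 130.57765452276746
tine+ [(138, 166, 138.8), (116, 133, 117.5), (136, 75, 138.0), (118, 61, 117.9)]
tine- [(138, 74, 138.7), (116, 51, 117.6), (136, 34, 138.0), (118, 31, 118.0)]
lattice [(108, 535, 109.4), (110, 262, 109.9), (68, 213, 69.0), (66, 104, 67.9)]
```

{"method": "jog_arm", "body": {"commands": "1.37 0.96 0 0 0 0 2; 1.54 0.65 0 0 0 0 2; 1.64 0.32 0 0 0 0 2; 1.67 -0.03 0 0 0 0 2; 1.63 -0.38 0 0 0 0 2; 1.52 -0.70 0 0 0 0 2; 1.34 -1.01 0 0 0 0 2; 1.09 -1.26 0 0 0 0 2; 0.81 -1.46 0 0 0 0 2; 0.49 -1.60 0 0 0 0 2"}}

```text
time_s: 19.7
position: [592.3, 80.5, 252.1]
orientation: [-3.141, -0.0, 1.219]
force: [-6.9, 0.5, 9.8]
grip_width: 29.8
finger_force: 40.3
```

{"method": "jog_arm", "body": {"commands": "0.15 -1.67 0 0 0 0 2; -0.21 -1.66 0 0 0 0 2; -0.54 -1.58 0 0 0 0 2; -0.86 -1.43 0 0 0 0 2; -1.14 -1.23 0 0 0 0 2; -1.37 -0.96 0 0 0 0 2; -1.54 -0.65 0 0 0 0 2; -1.64 -0.32 0 0 0 0 2; -1.67 0.03 0 0 0 0 2; -1.63 0.38 0 0 0 0 2"}}

```text
time_s: 20.95
position: [487.7, -10.5, 252.1]
orientation: [3.141, -0.0, 1.218]
force: [1.3, 1.5, 5.0]
grip_width: 29.2
finger_force: 40.0
```

```bash
cat > chk.py <<'E'
from h import *
c,P,q=pads(); t=robot.state()["position"]
M=np.linalg.inv(c["cam_to_world"]); x=M@[*t[:2],299.5,1]; u,v=(c["fx"]*x[0]/x[2]+c["cx"],c["fy"]*x[1]/x[2]+c["cy"])
b=ball(c,P,u,v,8); print(b); d=b[0][:2]-A; print(np.hypot(*d),np.degrees(np.arctan2(d[1],d[0]))); fork(c)
E
python3 chk.py
```

```text
tcp [487.7 -10.5 252.1] w 29.2 F [1.3 1.5 5. ] ff 40.0 M [ 0.3  -0.51 -0.08]
(array([489.6,  -9.4, 298.9]), 174, np.float64(0.92))
80.640560513925 -107.98557937421404
tine+ [(120, 136, 121.5), (122, 135, 122.3), (100, 132, 101.0), (98, 50, 100.0)]
tine- [(120, 55, 121.6), (122, 51, 122.1), (100, 42, 101.1), (118, 14, 119.9)]
lattice [(92, 604, 92.8), (90, 210, 92.2), (94, 119, 93.7), (68, 93, 68.9)]
```

{"method": "jog_arm", "body": {"commands": "-1.52 0.70 0 0 0 0 2; -1.34 1.01 0 0 0 0 2; -1.09 1.26 0 0 0 0 2; -0.81 1.46 0 0 0 0 2; -0.49 1.60 0 0 0 0 2; -0.15 1.67 0 0 0 0 2; 0.21 1.66 0 0 0 0 2; 0.54 1.58 0 0 0 0 2; 0.86 1.43 0 0 0 0 2; 1.14 1.23 0 0 0 0 2"}}

```text
time_s: 22.25
position: [461.3, 126.3, 252.1]
orientation: [-3.141, 0.0, 1.219]
force: [0.1, -3.1, 7.5]
grip_width: 29.8
finger_force: 40.6
```

{"method": "jog_arm", "body": {"commands": "1.37 0.96 0 0 0 0 2; 1.54 0.65 0 0 0 0 2; 1.64 0.32 0 0 0 0 2; 1.67 -0.03 0 0 0 0 2; 1.63 -0.38 0 0 0 0 2; 1.52 -0.70 0 0 0 0 2; 1.34 -1.01 0 0 0 0 2; 1.09 -1.26 0 0 0 0 2; 0.81 -1.46 0 0 0 0 2; 0.49 -1.60 0 0 0 0 2"}}

```text
time_s: 23.5
position: [592.3, 80.5, 252.1]
orientation: [-3.141, -0.0, 1.219]
force: [-8.2, 0.2, 8.4]
grip_width: 29.9
finger_force: 40.8
```

```bash
python3 chk.py
```

```text
tcp [592.3  80.5 252.1] w 29.9 F [-8.2  0.2  8.4] ff 40.8 M [ 0.08  1.65 -0.01]
(array([593.5,  81.8, 298.7]), 175, np.float64(0.76))
80.31967380411851 10.400552024821073
tine+ [(104, 151, 105.3), (84, 104, 84.5), (82, 81, 83.9), (106, 78, 106.0)]
tine- [(82, 44, 83.5), (104, 41, 104.9), (84, 38, 84.3), (102, 20, 103.5)]
lattice [(76, 515, 76.4), (74, 373, 75.9), (68, 120, 69.3), (70, 55, 70.0)]
```

{"method": "jog_arm", "body": {"commands": "0.15 -1.67 0 0 0 0 2; -0.21 -1.66 0 0 0 0 2; -0.54 -1.58 0 0 0 0 2; -0.86 -1.43 0 0 0 0 2; -1.14 -1.23 0 0 0 0 2; -1.37 -0.96 0 0 0 0 2; -1.54 -0.65 0 0 0 0 2; -1.64 -0.32 0 0 0 0 2; -1.67 0.03 0 0 0 0 2; -1.63 0.38 0 0 0 0 2"}}

```text
time_s: 24.8
position: [487.8, -10.5, 252.1]
orientation: [3.141, -0.0, 1.218]
force: [2.7, 1.1, 5.9]
grip_width: 29.4
finger_force: 40.5
```

```bash
python3 chk.py
```

```text
tcp [487.8 -10.5 252.1] w 29.4 F [2.7 1.1 5.9] ff 40.5 M [ 0.24 -0.59  0.01]
(array([489.7,  -9.1, 298.8]), 172, np.float64(0.96))
80.3243425120928 -107.98381027613475
tine+ [(96, 167, 97.0), (78, 106, 79.0), (94, 79, 95.8), (98, 45, 97.7)]
tine- [(78, 64, 79.1), (96, 58, 96.9), (80, 29, 80.0), (94, 26, 96.0)]
lattice [(70, 689, 71.0), (68, 262, 70.1), (72, 217, 71.8), (66, 46, 68.4)]
```

{"method": "jog_arm", "body": {"commands": "-0.06 -0.16 0 0 0 0 2; -0.06 -0.16 0 0 0 0 2; 0 0 0 0 0 0 2; 0 0 0 0 0 0 2; 0 0 0 0 0 0 6; 0 0 0 0 0 0 6; 0 0 0 0 0 0 6; 0 0 0 0 0 0 6; 0 0 3 0 0 0 6; 0 0 4 0 0 0 6"}}

```text
time_s: 26.1
position: [486.4, -14.1, 322.5]
orientation: [-3.14, 0.0, 1.218]
force: [-0.6, -0.4, 0.3]
grip_width: 60.0
finger_force: 0.0
```

{"method": "jog_arm", "body": {"commands": "0 0 4 0 0 0 6; -2 -2 2 0 0 0 6; -3 -5 0 0 0 0 6; -3 -5 0 0 0 0 6; -3 -5 0 0 0 0 6; -3 -5 0 0 0 0 6; -3 -5 0 0 0 0 6; -3 -5 0 0 0 0 6; -2 -3 0 0 0 0 6; 0 0 0 0 0 0 6"}}

```text
time_s: 27.35
position: [265.1, -365.7, 381.6]
orientation: [-3.141, 0.0, 1.214]
force: [0.3, 1.0, -0.4]
grip_width: 60.0
finger_force: 0.0
```

```bash
python3 - <<'E'
from h import *
c=robot.camera("side");P=cloud(c)
b=ball(c,P,324,163,8); print(b); d=b[0][:2]-A; print(np.hypot(*d),np.degrees(np.arctan2(d[1],d[0]))); fork(c)
t=robot.camera("top")
for n in ("tall_cake","low_cake"): print(n,[(x["uv"],x["p"],pt(t,*x["uv"])) for x in robot.look_for(n,t)[:1]])
a=cv2.cvtColor(c["pixels"],cv2.COLOR_RGB2BGR)[130:330,230:430]
b=cv2.cvtColor(t["pixels"],cv2.COLOR_RGB2BGR)[150:350,230:430]
cv2.imwrite("pics/end.png",np.hstack([cv2.resize(x,(400,400),interpolation=cv2.INTER_CUBIC) for x in (a,b)]))
E
```

```text
(array([490.2,  -9.1, 298.9]), 173, np.float64(0.95))
80.17137893288351 -107.64393309352783
tine+ [(96, 175, 96.9), (78, 107, 79.2), (94, 67, 96.1), (98, 47, 97.7)]
tine- [(78, 61, 79.4), (96, 51, 96.8), (80, 30, 79.9), (94, 30, 95.8)]
lattice [(70, 677, 71.0), (68, 288, 70.0), (72, 209, 71.8), (66, 37, 68.4)]
tall_cake [([433.8, 300.3], 0.93, array([ 340. , -248.4,   84.5]))]
low_cake [([356.9, 238.4], 0.73, array([ 483.7, -121. ,   71.3]))]
```

View pics/end.png

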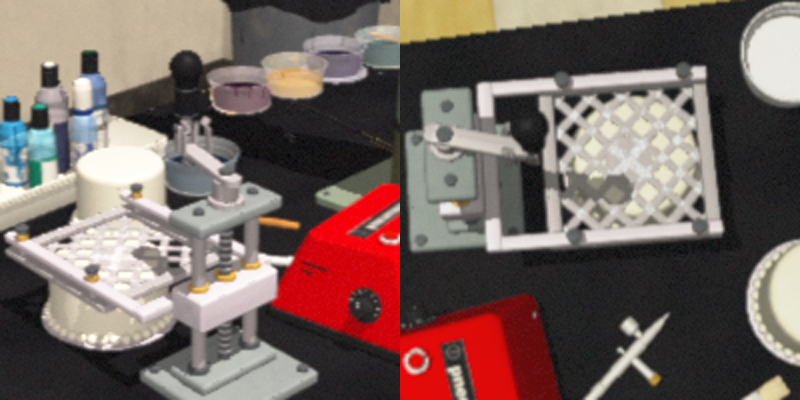

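```bash
python3 -c "
from rig import robot
print(robot.hand_in())"
```

```text
the job is handed in; nothing more can be done
None
```

The job is handed in: I swung the grip up against its stop before turning the crank, then turned it two full turns clockwise. The stencil now rests on the low cake with the fork about 3 mm past contact, measured by camera. The grip was still upright at the last look, and neither cake showed any shift beyond camera error. The hand slipped off the ball once during the lift and I took a fresh hold.

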